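# Load the orange cassette into the reader

## Robot

A 6-joint arm with a two-finger parallel gripper is mounted at the origin on the work surface. World frame = base frame: x ahead of the robot, y to its left, z up, the work surface at z = 0. Lengths are in m, angles in degrees, forces in N, time in s.
With the tool pointing down it reaches from about 0.3 to 0.775 m from the base axis. Payload 14.6 kg.
Tool frame: the origin (TCP) lies midway between the tips of the shut fingers; the grasp point (between the pads) lies 19 mm behind it (r.tcp_to_grasp is the distance from the TCP to the grasp point, in m); z points along the fingers, y is the line along which they close (so a half turn about z gives the same grasp; the last joint's range is limited). The gripper opens to 94 mm and grips with 3 to 60 N. Pads are 16 mm wide; open, the fingers measure 119 mm over their backs; the gripper's body (75 mm by 177 mm) begins 78 mm behind the grasp point.
Start: joints at [-76.18, 17.183, 87.147, -0, 75.671, -3.816], TCP at [0.167, -0.524, 0.205] pointing down, gripper open.
Joint ranges: [-173.82, 173.82], [-45.26, 126.66], [13.44, 144.39], [-59.66, 239.66], [0, 175.72], [-146.38, 146.38]. Speed limits (degrees/s): [127.2, 127.2, 147.25, 180, 180, 180].

## Interface

Orientations are given as [roll, pitch, yaw] about the fixed x, y, z axes, in that order (R = Rz(yaw) Ry(pitch) Rx(roll)).
In Python, from plant import status, optics, workorder, r gives the robot as it stands.
- The arm moves only by the tool arm_command, never from a script. Its argument "plan" is a list of rows, each a list of 3 entries, a list of its own where there are three numbers: the shift along the world's x, y, z in units of 0.3 m (1.0 is 0.3 m), then the turn, a rotation vector about the world's x, y, z in units of 45 degrees (1.0 is 45 degrees), then the opening, from -1 (shut) to 1 (fully open). A call has 1 to 20 rows; each row shifts and turns the commanded pose from where the row before left it; what a row does not reach is not made up. A row lasts 1/10 s, in which the tool goes at most 50 mm and 8.59 degrees, less where a joint would pass 70% of its speed; a pose out of reach is approached as far as the arm can. A call with a number of a shift or a turn outside -1 to 1 is refused whole. A call with a gripper value outside its range is refused whole. The fingers move at their own pace and stop on an object; "force" is the grip in N (left out, the last holds). Time passes only in rows, so rows that do not move let the fingers close. It gives the time, the measured TCP pose, the force, the opening and the grip force at its end, in the units of the state.
- status.sense(): the state, without advancing time (a new reading comes with each control period).
- optics.get_image(name): name is "scene" or "top" or "wrist"; returns the picture (420x560x3 uint8, red, green, blue); there is no depth.
- optics.get_calibration(name): a dict with "fx", "fy", "cx", "cy" (pixels), "eye" and "rotation" of the camera in the world. Camera axes: x right, y down, z forward; pixel columns grow to the right and rows downward; lengths in m; the calibration is good to about 2 mm. A picture is of the moment at which its call begins: read the wrist's pose just before it. get_calibration takes no time and is no camera call; for the wrist camera it gives the pose at the moment of the call.
- workorder.hand_in(): hands the job in; it is judged then, once.
The state is a dict: "clock": time; "joint_pos": joint angles; "qd": joint speeds; "effort": joint torques, N m; "tcp_pos": TCP position; "tcp_rot": TCP orientation; "contact_force": force on the tool from outside, world axes, zero at the start; "wrist_torque": the same for the moment, N m; "opening": finger opening in m; "finger_force": force on a finger pad.
Only numpy, scipy, OpenCV 4.12 (cv2) and the standard library are available. Lean on these libraries where they do the work, as an engineer would, in place of code of your own. Each camera call takes 0.05 s, during which the arm holds its last target. There are 200 camera calls.

## Task

Take the water-test cassette with the orange grip out of the grey rack and slide it upright, grip up, down into the slot on top of the white reader until it sits fully home on the bottom of the slot, then let go. Leave the green and blue cassettes standing in the rack.

Things in the scene. Friction and masses are not known exactly. Their poses are not given: they have to be found in the camera images.
- orange_centre (a point): Orange cassette: flat upright slab 10 mm thick (its x), 70 wide (y), 120 tall (z up), about 120 g; white with pale wells, its top 36 mm a solid orange grip. Point: its centre, 60 mm above its foot, 42 mm below the middle of the grip. Stands in a fixed grey rack, rim 30 mm high, 22 mm above the cassette's foot. Groove 14 x 76 mm; both broad faces free.
- slot_mouth (a point): Centre of the slot mouth, 97 mm above the bench, on a fixed white reader 180 (x) x 200 (y) x 85 mm tall. Black funnel collar, open 38 (x) x 100 mm (y) at this point, narrows at 45 degrees over 12 mm to the slot, 14 (x) x 76 mm (y). Slot floor 50 mm below the point: a cassette fully home has its centre 10 mm above the point. Its wide side lies along y, either way round.
- green_centre (a point): Green cassette: flat upright slab 10 mm thick (its x), 70 wide (y), 120 tall (z up), about 120 g; white with pale wells, its top 36 mm a solid green grip. Point: its centre, 60 mm above its foot, 42 mm below the middle of the grip. Stands in the same rack; the three stand in one row along y, wide sides in line, 105 mm between centres. Leave it there.
- blue_centre (a point): Blue cassette: flat upright slab 10 mm thick (its x), 70 wide (y), 120 tall (z up), about 120 g; white with pale wells, its top 36 mm a solid blue grip. Point: its centre, 60 mm above its foot, 42 mm below the middle of the grip. Stands in the same rack; the three stand in one row along y, wide sides in line, 105 mm between centres. Leave it there.
Things that resemble listed ones, but are neither listed nor needed, are in the scene too. Leave any pink look-alike of the part that bears orange_centre alone. Leave any red look-alike of the part that bears blue_centre alone.

How it is judged (in metres and radians):
At the end, for the whole second after the job is handed in: Orange cassette released, at rest, grip up in the slot: centre within 10 mm (x), 12 mm (y) of the slot's centre and at most 22 mm above its mouth (10 is home), within 10 degrees of upright and of the slot. Green and blue upright within 11 degrees and 30 mm of their start (x of orange_centre in the frame of slot_mouth between -0.01 and 0.01 m and y of orange_centre in the frame of slot_mouth between -0.012 and 0.012 m and z of orange_centre in the frame of slot_mouth between -0.005 and 0.022 m and angle between orange_centre's own z axis and vertical below 0.18 rad and angle between the x axis of orange_centre and the x axis of slot_mouth, either way round below 0.18 rad and linear speed of orange below 0.03 m/s and distance of each of green_centre, blue_centre from where it was at the start of the episode below 0.03 m and angle between each of green_centre, blue_centre's own z axis and vertical below 0.2 rad); the robot touches nothing.
It fails at once if the green cassette is pulled out of its place or knocked over (distance of green_centre from where it was at the start of the episode above 0.03 m or angle between green_centre's own z axis and vertical above 0.5 rad).
It fails at once if the blue cassette is pulled out of its place or knocked over (distance of blue_centre from where it was at the start of the episode above 0.03 m or angle between blue_centre's own z axis and vertical above 0.5 rad).
It also fails if it takes over 40 s, if anything falls off the work surface, if the arm or the gripper's body presses on something with over 40 N, if the wrist force passes 120 N, or if a joint passes its speed limit or range.

## Working session

There is one attempt and no reset: what is moved stays moved. The work goes in short steps, Python scripts to look and compute and a tool call to move; the robot and the scene stay as the last step left them, time stands still between calls to the robot, and variables do not carry over. Pictures are saved under pics/ and viewed, at most 10 in all, crops included, and the job is handed in when it is done.

Besides the shell and the picture viewer there is one more tool, called after "Emit:" as a command line: name --argument value ..., lists and objects as JSON in quotes. arm_command: Moves the arm, as the interface text tells. Its arguments: {"type":"object","properties":{"plan":{"type":"array","items":{"type":"array"}},"force":{"type":"number"}},"required":["plan"]}

```bash
mkdir -p pics; ls
python3 - <<'E'
from plant import status,optics,r
import cv2,numpy as np
print(status.sense())
a=[optics.get_image(n) for n in("scene","top")]
for n,i in zip(("scene","top"),a):
    cv2.imwrite(f"pics/{n}0.png",i[...,::-1]); c=optics.get_calibration(n); print(n,c)
E
```

```text
pics
{'clock': 0.0, 'joint_pos': array([-7.61814463e+01,  1.72163052e+01,  8.71805580e+01, -1.85457872e-04,
        7.56695322e+01, -3.81577983e+00]), 'qd': array([-0.09812319, -0.02907744, -0.05223742,  0.07727937,  0.03126745,
       -0.0107824 ]), 'effort': array([ 3.29821614e-04, -5.31805229e+01, -3.52730477e+01,  7.07738986e-02,
        2.43594573e-02, -9.89643763e-05]), 'tcp_pos': array([ 0.16655245, -0.52390144,  0.20487795]), 'tcp_rot': array([-1.79933740e+02, -4.23929268e-03,  1.76343771e+01]), 'contact_force': array([-0.37800861,  0.44981263, -0.13211366]), 'wrist_torque': array([-0.03509972, -0.03057059, -0.00578923]), 'finger_force': 0.0, 'opening': 0.09403044806658357}
scene {'fx': 418.47569817807135, 'fy': 418.47569817807135, 'cx': 281.89607495375407, 'cy': 209.24212776552756, 'eye': array([ 1.24373962, -0.55762908,  0.6511603 ]), 'rotation': array([-122.47319451,    0.92929009,   53.35765476])}
top {'fx': 498.65526277171574, 'fy': 498.65526277171574, 'cx': 284.8483182976525, 'cy': 207.2368775460056, 'eye': array([ 0.38682562, -0.00918351,  1.15242237]), 'rotation': array([-171.48558058,   -1.98677932,  -89.00916679])}
```

View pics/scene0.png

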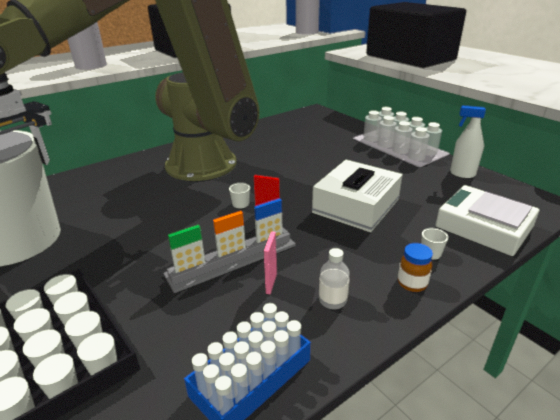

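View pics/top0.png

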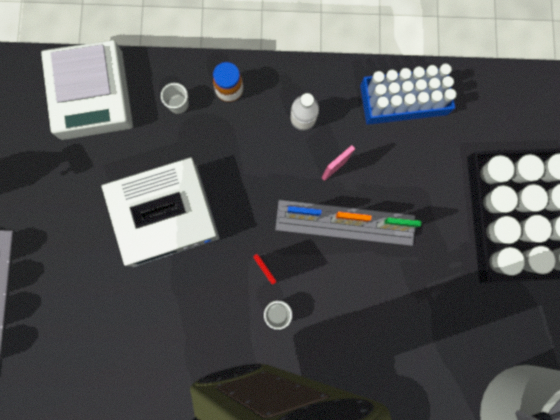

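Scene view: green, orange and blue grips at (187,240), (230,222) and (268,210), the reader at (357,190). The pink and red look-alikes stand free. Top view: orange (354,216), blue (303,211), green (403,222), slot collar (160,209).

```bash
cat > h.py <<'E'
import cv2,numpy as np
from scipy.spatial.transform import Rotation as R
from plant import optics
def ray(c,p,z):
    d=R.from_euler('xyz',c['rotation'],degrees=True).as_matrix()@np.array([(p[0]-c['cx'])/c['fx'],(p[1]-c['cy'])/c['fy'],1])
    e=np.array(c['eye']); return e+d*(z-e[2])/d[2]
def proj(c,P):
    q=R.from_euler('xyz',c['rotation'],degrees=True).as_matrix().T@(np.array(P)-c['eye'])
    return np.array([c['fx']*q[0]/q[2]+c['cx'],c['fy']*q[1]/q[2]+c['cy']])
def grab(n): return optics.get_calibration(n),optics.get_image(n)
def hmask(im,h0,h1,s=120,v=60):
    return cv2.inRange(cv2.cvtColor(im,cv2.COLOR_RGB2HSV),(h0,s,v),(h1,255,255))
def blobs(m,amin=30):
    c,_=cv2.findContours(m,cv2.RETR_EXTERNAL,cv2.CHAIN_APPROX_NONE)
    return sorted([x for x in c if cv2.contourArea(x)>amin],key=cv2.contourArea,reverse=True)
E
python3 - <<'E'
from h import *
im=cv2.imread('pics/top0.png')[...,::-1].copy(); c=optics.get_calibration('top')
def rect(ct,z,off=(0,0)):
    b=cv2.boxPoints(cv2.minAreaRect(ct))+np.array(off)
    P=np.array([ray(c,p,z)[:2] for p in b]); 
    e=[P[1]-P[0],P[2]-P[1]]; L=[np.linalg.norm(x) for x in e]; l=e[int(np.argmax(L))]
    return P.mean(0).round(4),np.round(L,4),np.degrees(np.arctan2(l[1],l[0])).round(1),b.mean(0).round(1)
for n,h in dict(orange=(8,20),green=(50,75),blue=(105,125)).items():
    for ct in blobs(hmask(im,*h))[:3]: print(n,*rect(ct,.126),cv2.contourArea(ct))
y0,x0=150,95
sub=im[y0:270,x0:222]; g=cv2.cvtColor(sub,cv2.COLOR_RGB2GRAY)
w=blobs((g>130).astype('uint8')*255)[0]
print('reader',*rect(w,.085,(x0,y0)))
fill=np.zeros_like(g); cv2.drawContours(fill,[cv2.convexHull(w)],-1,255,-1); fill=cv2.erode(fill,np.ones((9,9)))
for ct in blobs(((g<80)&(fill>0)).astype('uint8')*255)[:2]: print('collar',*rect(ct,.097,(x0,y0)))
for b,k in(((354,216),0),):
    pass
# scene view cross-check
s=cv2.imread('pics/scene0.png')[...,::-1].copy(); cs=optics.get_calibration('scene')
for ct in blobs(hmask(s,8,20))[:2]: print('scene orange px',ct.reshape(-1,2).mean(0),ray(cs,ct.reshape(-1,2).mean(0),.110))
E
```

```text
orange [ 0.5251 -0.1857] [0.0165 0.0738] -95.4 [353.5 216.4] 223.5
orange [0.8008 0.0857] [0.0605 0.0327] -81.5 [227.6  86.7] 107.5
green [ 0.5154 -0.2898] [0.0155 0.0762] -94.3 [403. 222.] 193.0
blue [ 0.794  -0.3047] [0.2059 0.1111] -81.2 [407.3  95.2] 1008.5
blue [0.8294 0.0901] [0.0564 0.0598] -134.8 [226.  74.] 535.0
blue [ 0.5354 -0.0829] [0.0141 0.0699] -95.4 [304.3 210.4] 188.0
reader [0.5339 0.2291] [0.2069 0.1856] -70.5 [157.6 211.2]
collar [0.5343 0.2271] [0.1077 0.0457] -70.8 [157.4 209.7]
scene orange px [129.06285714  22.72571429] [-2.55767407  0.66905767  0.11      ]
scene orange px [228.04761905 221.5952381 ] [ 0.52197001 -0.18680075  0.11      ]
```

Emit:
arm_command --plan '[[[0,0,0.108],[0,0,0],0.5],[[0,0,0.108],[0,0,0],0.5],[[0.1,0.0936,0],[0,0,0.124],0.5],[[0.1,0.0936,0],[0,0,0.124],0.5],[[0.1,0.0936,0],[0,0,0.124],0.5],[[0.1,0.0936,0],[0,0,0.124],0.5],[[0.1,0.0936,0],[0,0,0.124],0.5],[[0.1,0.0936,0],[0,0,0.124],0.5],[[0.1,0.0936,0],[0,0,0.124],0.5],[[0.1,0.0936,0],[0,0,0.124],0.5],[[0.1,0.0936,0],[0,0,0.124],0.5],[[0.1,0.0936,0],[0,0,0.124],0.5],[[0.1,0.0936,0],[0,0,0.124],0.5],[[0.1,0.0936,0],[0,0,0.124],0.5],[[0,0,0],[0,0,0],0.5],[[0,0,0],[0,0,0],0.5]]' --force 25

```text
clock: 1.7
tcp_pos: [0.5267, -0.1868, 0.2696]
tcp_rot: [-179.9, -0.0, 84.6]
contact_force: [-1.0, -1.3, -0.6]
opening: 0.0708
finger_force: 0.0
```

Run:
```python
from h import *
from plant import status
s=status.sense(); print(s['clock'],s['tcp_pos'],s['tcp_rot'],s['opening'],s['joint_pos'])
c,im=grab('wrist'); cv2.imwrite('pics/w1.png',im[...,::-1]); print(c)
for n,h in dict(orange=(8,20),green=(50,75),blue=(105,125)).items():
    for ct in blobs(hmask(im,*h),300)[:2]:
        b=cv2.boxPoints(cv2.minAreaRect(ct)); print(n,cv2.contourArea(ct),[(p.round(),ray(c,p,.128)[:2].round(4)) for p in b])
```

```text
1.7 [ 0.52666493 -0.18676735  0.26964816] [-1.79934746e+02 -1.03241143e-02  8.46279020e+01] 0.07080043174587028 [-2.32761094e+01  1.60610536e+01  8.00828768e+01 -1.02944684e-02
  8.39213379e+01 -1.79029214e+01]
{'fx': 290.4129814584536, 'fy': 290.4129814584536, 'cx': 280.4373046700981, 'cy': 212.00782083955744, 'eye': array([ 0.53356509, -0.11391518,  0.4495704 ]), 'rotation': array([ 1.65473492e+02,  1.22123595e-01, -5.38449142e+00])}
green 396.5 [(array([276., 250.], dtype=float32), array([ 0.5155, -0.2426])), (array([283., 250.], dtype=float32), array([ 0.5237, -0.2434])), (array([283., 307.], dtype=float32), array([ 0.5167, -0.3192])), (array([276., 307.], dtype=float32), array([ 0.508 , -0.3184]))]
blue 2072.0 [(array([433., 196.], dtype=float32), array([ 0.6979, -0.1941])), (array([523., 185.], dtype=float32), array([ 0.7972, -0.1911])), (array([533., 268.], dtype=float32), array([ 0.8207, -0.2948])), (array([443., 279.], dtype=float32), array([ 0.7138, -0.2992]))]
```

View pics/w1.png

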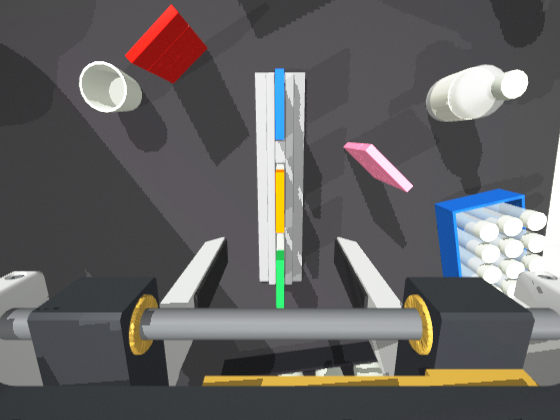

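Wrist view: the row lies along column 280 (blue rows 70–140, orange 170–235, green 250–307), centred between the fingers. I'll get the orange y from its ends with a wider hue range.

Run:
```python
from h import *
im=cv2.imread('pics/w1.png')[...,::-1].copy(); c=optics.get_calibration('wrist')
for h in((12,28),(95,125)):
  for ct in blobs(hmask(im[:300],*h),200)[:4]:
    x,y,w,hh=cv2.boundingRect(ct); print(x,y,w,hh,[ray(c,p,.128)[:2].round(4) for p in((x+w/2,y),(x+w/2,y+hh))])
```

```text
275 170 10 63 [array([ 0.5287, -0.1499]), array([ 0.5217, -0.2227])]
434 188 91 90 [array([ 0.7491, -0.1911]), array([ 0.7575, -0.303 ])]
275 68 10 72 [array([ 0.5386, -0.0473]), array([ 0.5318, -0.1179])]
```

Emit:
arm_command --plan '[[[-0.005,0.002,-0.1],[0,0,0],0.5],[[0,0,-0.12],[0,0,0],0.5],[[0,0,-0.12],[0,0,0],0.5],[[0,0,-0.12],[0,0,0],0.5],[[0,0,-0.08],[0,0,0],0.5],[[0,0,-0.05],[0,0,0],0.5],[[0,0,0],[0,0,0],0.5],[[0,0,0],[0,0,0],-1],[[0,0,0],[0,0,0],-1],[[0,0,0],[0,0,0],-1],[[0,0,0],[0,0,0],-1],[[0,0,0],[0,0,0],-1],[[0,0,0],[0,0,0],-1],[[0,0,0],[0,0,0],-1],[[0,0,0],[0,0,0],-1]]' --force 25

```text
clock: 3.25
tcp_pos: [0.5251, -0.1866, 0.0932]
tcp_rot: [-180.0, 0.0, 84.6]
contact_force: [-0.4, 0.3, 0.0]
opening: 0.0098
finger_force: 5.0
```

Emit:
arm_command --plan '[[[0,0,0],[0,0,0],-1],[[0,0,0.05],[0,0,0],-1],[[0,0,0.12],[0,0,0],-1],[[0,0,0.15],[0,0,0],-1],[[0,0,0.15],[0,0,0],-1],[[0,0,0.15],[0,0,0],-1],[[0,0.13,0],[0,0,0.0784],-1],[[0,0.13,0],[0,0,0.0784],-1],[[0,0.13,0],[0,0,0.0784],-1],[[0,0.13,0],[0,0,0.0784],-1],[[0,0.13,0],[0,0,0.0784],-1],[[0,0.13,0],[0,0,0.0784],-1],[[0,0.13,0],[0,0,0.0784],-1],[[0,0,0],[0,0,0],-1],[[0,0,0],[0,0,0],-1],[[0,0,0],[0,0,0],-1]]' --force 30

```text
clock: 4.85
tcp_pos: [0.5251, 0.0856, 0.2791]
tcp_rot: [-180.0, 0.0, 109.2]
contact_force: [-0.0, -0.2, -2.1]
opening: 0.0097
finger_force: 30.0
```

Run:
```python
from h import *
from plant import status
s=status.sense(); print(s['clock'],s['tcp_pos'],s['tcp_rot'],s['opening'],s['finger_force'])
c,im=grab('wrist'); cv2.imwrite('pics/w2.png',im[...,::-1]); print(c)
c,im=grab('scene'); cv2.imwrite('pics/s2.png',im[...,::-1])
```

```text
4.85 [0.52514215 0.08558006 0.27909506] [-1.79978107e+02  7.72608068e-03  1.09215934e+02] 0.009675824999457436 29.999130070209503
{'fx': 290.4129814584536, 'fy': 290.4129814584536, 'cx': 280.4373046700981, 'cy': 212.00782083955744, 'eye': array([0.50114746, 0.15479499, 0.45900471]), 'rotation': array([1.65479877e+02, 7.22848723e-02, 1.92031259e+01])}
```

View pics/w2.png

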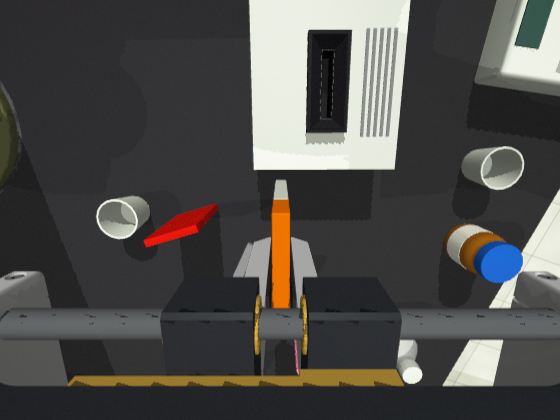

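View pics/s2.png

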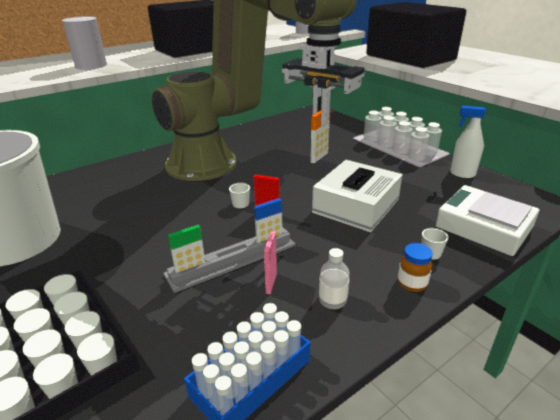

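Wrist view: the collar spans about (308–351, 30–133) and is square with the tool. The slot lies along column 327, rows 50–118. The orange grip is centred on column 281 with its far top edge at row 200. The scene view shows the orange cassette held upright and green and blue still standing.

Run:
```python
from h import *
im=cv2.imread('pics/w2.png')[...,::-1].copy(); c=optics.get_calibration('wrist')
g=cv2.cvtColor(im,cv2.COLOR_RGB2GRAY)
m=np.zeros_like(g); m[10:150,290:358]=(g[10:150,290:358]<100)*255
ct=blobs(m)[0]; rc=cv2.minAreaRect(ct); b=cv2.boxPoints(rc); print(rc)
for z in(.097,):
    P=np.array([ray(c,p,z)[:2] for p in b]); e1,e2=P[1]-P[0],P[2]-P[1]
    print('collar',z,P.mean(0),np.linalg.norm(e1),np.linalg.norm(e2),np.degrees(np.arctan2(*e1[::-1])),np.degrees(np.arctan2(*e2[::-1])))
sub=im[25:140,300:356]; cv2.imwrite('pics/c2.png',cv2.resize(cv2.convertScaleAbs(sub,alpha=2.5),None,fx=5,fy=5,interpolation=cv2.INTER_CUBIC)[...,::-1])
u=np.array([np.cos(np.radians(19.2)),np.sin(np.radians(19.2))]);v=np.array([-u[1],u[0]]);t=np.array([.52514,.08558])
mo=hmask(im,5,28); 
for ct in blobs(mo,500)[:3]:
    x,y,w,h=cv2.boundingRect(ct); print(x,y,w,h)
    if 250<x<300:
        p=ray(c,(x+w/2,y),.314)[:2]-t; print('orange far end in tool', p@u,p@v)
```

```text
((328.34747314453125, 80.9974136352539), (43.773372650146484, 102.7479476928711), 0.9710219502449036)
collar 0.097 [0.53337023 0.22932032] 0.10969617363230381 0.048507941935433285 109.4097857483297 18.291413394902552
67 369 337 17
271 200 20 109
orange far end in tool 0.00021383876635357876 0.04177676254661051
459 232 47 43
```

View pics/c2.png

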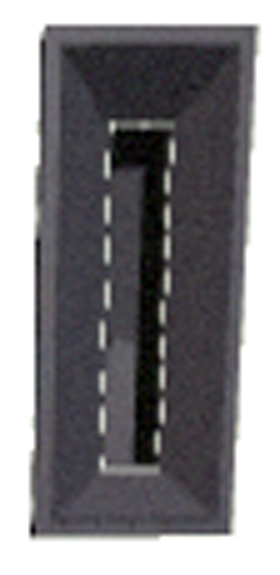

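The crop shows the slot outlined by dashes: in image pixels the corners are (322.4,50), (334.6,50), (332,118.2) and (320.4,118.2), inside the collar.

Run:
```python
from h import *
c=optics.get_calibration('wrist')
P=np.array([ray(c,p,.085)[:2] for p in((322.4,50),(334.6,50),(332,118.2),(320.4,118.2))])
print(P.mean(0),[np.linalg.norm(P[i]-P[i-1]).round(4) for i in range(4)])
a=(P[0]+P[1]-P[2]-P[3]); print(np.degrees(np.arctan2(a[1],a[0]))-90, P.mean(0)-[.52514,.08558])
```

```text
[0.53409314 0.22941988] [np.float64(0.0756), np.float64(0.0142), np.float64(0.0756), np.float64(0.0142)]
19.40903120383831 [0.00895314 0.14383988]
```

Emit:
arm_command --plan '[[[0.0075,0.12,0],[0,0,0.001],-1],[[0.0075,0.12,0],[0,0,0.001],-1],[[0.0075,0.12,0],[0,0,0.001],-1],[[0.0075,0.12,0],[0,0,0.001],-1],[[0,0,0],[0,0,0],-1],[[0,0,-0.1],[0,0,0],-1],[[0,0,-0.1],[0,0,0],-1],[[0,0,-0.08],[0,0,0],-1],[[0,0,-0.03],[0,0,0],-1],[[0,0,-0.03],[0,0,0],-1],[[0,0,-0.03],[0,0,0],-1],[[0,0,0],[0,0,0],-1],[[0,0,0],[0,0,0],-1]]'

```text
clock: 6.25
tcp_pos: [0.5344, 0.2304, 0.1689]
tcp_rot: [180.0, -0.0, 109.5]
contact_force: [0.9, -0.7, -0.4]
opening: 0.0098
finger_force: 30.0
```

Emit:
arm_command --plan '[[[0,0,-0.02],[0,0,0],-1],[[0,0,-0.02],[0,0,0],-1],[[0,0,-0.02],[0,0,0],-1],[[0,0,-0.02],[0,0,0],-1],[[0,0,-0.02],[0,0,0],-1],[[0,0,-0.01],[0,0,0],-1],[[0,0,0],[0,0,0],-1],[[0,0,0],[0,0,0],-1]]'

```text
clock: 7.05
tcp_pos: [0.5342, 0.2304, 0.1354]
tcp_rot: [180.0, 0.0, 109.5]
contact_force: [-0.2, 0.4, -2.2]
opening: 0.0095
finger_force: 30.0
```

Emit:
arm_command --plan '[[[0,0,-0.005],[0,0,0],-1],[[0,0,-0.005],[0,0,0],-1],[[0,0,-0.002],[0,0,0],-1],[[0,0,0],[0,0,0],-1],[[0,0,0],[0,0,0],-1]]'

```text
clock: 7.55
tcp_pos: [0.5343, 0.2305, 0.1322]
tcp_rot: [180.0, 0.0, 109.5]
contact_force: [-1.6, -0.4, 5.9]
opening: 0.0099
finger_force: 30.0
```

Contact with the floor at the expected height (TCP 0.132 m). Next I release and withdraw upwards.

Emit:
arm_command --plan '[[[0,0,0],[0,0,0],0.2],[[0,0,0],[0,0,0],0.2],[[0,0,0],[0,0,0],0.2],[[0,0,0],[0,0,0],0.2],[[0,0,0.04],[0,0,0],0.2],[[0,0,0.1],[0,0,0],0.2],[[0,0,0.14],[0,0,0],0.2],[[0,0,0.14],[0,0,0],0.2],[[0,-0.1,0.1],[0,0,0],0.2],[[0,-0.15,0],[0,0,0],0.2],[[0,-0.15,0],[0,0,0],0.2],[[0,0,0],[0,0,0],0.2],[[0,0,0],[0,0,0],0.2]]'

```text
clock: 8.85
tcp_pos: [0.5342, 0.1099, 0.2886]
tcp_rot: [179.9, 0.0, 109.4]
contact_force: [-0.1, 0.5, 0.3]
opening: 0.0561
finger_force: 0.0
```

Run:
```python
from h import *
from plant import status
s=status.sense(); print(s['clock'],s['tcp_pos'],s['opening'])
c,im=grab('scene'); m=hmask(im,5,20); m[:100]=0
t=np.hstack([im[120:320,140:420]]); cv2.imwrite('pics/s3.png',cv2.resize(t,None,fx=2.5,fy=2.5)[...,::-1])
u=np.array([.9432,.3322,0])
top=np.array([.534,.2293,.167])
print('expected mid grip', proj(c,[.534,.2293,.149]),'top corners',proj(c,top+.035*np.array([-.332,.943,0])),proj(c,top-.035*np.array([-.332,.943,0])))
for ct in blobs(m,60)[:3]: print(cv2.boundingRect(ct),ct.reshape(-1,2).mean(0))
```

```text
8.85 [0.53417575 0.10985003 0.28858968] 0.05611008817069514
expected mid grip [360.85963284 159.08363195] top corners [366.81266979 148.51342716] [355.80014576 157.79979908]
(401, 256, 32, 20) [415.53164557 266.96202532]
(354, 148, 15, 23) [360.92156863 158.64705882]
```

View pics/s3.png

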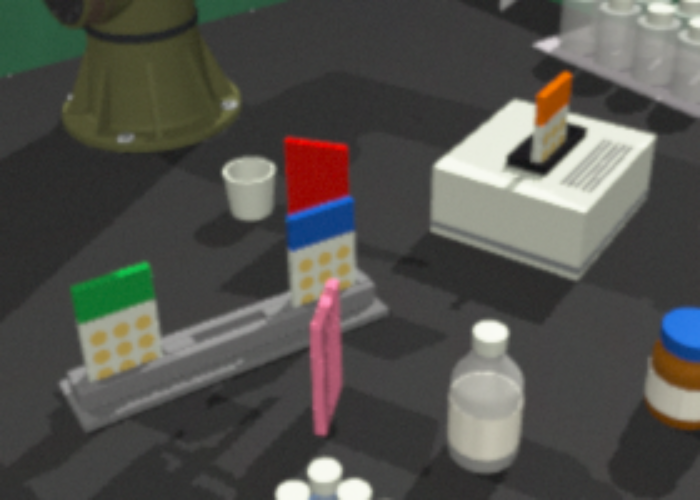

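The orange cassette stands upright in the slot. Its grip centre is at pixel (360.9,158.6), against (360.9,159.1) expected if home. Green and blue still stand in the rack.

```bash
python3 -c "
from plant import workorder
print(workorder.hand_in())"
```

```text
the job is handed in; nothing more can be done
None
```

The orange cassette is upright, fully home in the reader slot and released, the green and blue cassettes still stand in the rack, and the job was handed in about 9 s into the 40 s limit (no verdict came back).

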